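# Open the interlocked key drawer

### The job

The spare-key drawer, the top one of the small plastic drawer unit, is locked by two interlocked sliding catches on the unit's hood, and only one of them is free to move first: feel which, easing off a blocked catch instead of forcing it. Slide the free catch to the left until it bears firmly but gently on its end stop, then the other one likewise, and then pull the top drawer open by at least 5 cm. Leave the lower drawer shut and everything else on the cabinet top where it is, and let go.

Things in the scene. Friction and masses are not known exactly. Their poses are not given: they have to be found in the camera images.
- drawer_unit: White plastic drawer unit, fixed to the cabinet top: 200 mm deep (its x), 240 mm wide (its y), 140 mm high; on its top a blue hood 36 mm high (flat top at z = 176), from x = -75 to 70 and y = -95 to 95. Origin: centre of its underside. Its x axis points from its front (drawer fronts, at x = -100) to its back, y to its left as seen from the robot, z up.
- front_catch: Red upright tab, 26 mm (x) by 14 mm (y) by 31 mm high, of the front sliding catch. Origin: middle of the tab's foot, on the hood's top; axes as the drawer unit's. In the unit's frame it stands at x = -50, y = -20 to -16, z = 176 at the start, and slides only along +y (left). Friction 2 N, up to about 4 N in all from 13 to 25 mm along, where it works the interlock. It stays where it is left.
- front_catch_top (a point): Centre of the red tab's top face, 31 mm above its foot. The catch's end stop is hidden under the hood, 36 to 44 mm along from y = -20 (tab at y = 16 to 24; different each time and for each catch), and springy: about 4 N per mm. Press on it with at least 4 N beyond the friction for a moment; a push of 8 to 14 N in all is right.
- rear_catch: Yellow upright tab of the rear sliding catch, the same in every way as the red one but at x = +20 in the unit's frame, 70 mm behind it. Start y = -20 to -16, slides to +y.
- rear_catch_top (a point): Centre of the yellow tab's top face, 31 mm above its foot. End stop as for the red one, at its own place within 36 to 44 mm.
- hood_top (a point): Centre of the hood's flat top. The interlock under it blocks one catch, at random and unseen: that one meets a springy block (like the stops) about 5 mm along (tab at y = -15) and yields 10 mm or less more. It comes free once the other catch is 33 mm or more along. Over 22 N on a block or a stop, or from pulling the drawer while it is locked, damages the lock.
- top_drawer_handle (a point): Middle of the steel bar handle of the top drawer: bar along the unit's y, 110 mm long and 10 mm thick, its middle line 45 mm in front of the drawer's face and 22 mm below the unit's 140 mm top, the gap between them open from above; when shut at x = -145, y = 0, z = 118 in the unit's frame. The drawer slides towards the unit's -x by at most 75 mm with about 2 N of friction, and only once both catches are at least 33 mm along; it stays where it is left.
- lower_drawer_handle (a point): Middle of the like handle of the lower drawer, which is not locked, at x = -145, y = 0, z = 51 in the unit's frame when shut. To be left shut.
- key_stand: Steel key hook stand, 110 mm round foot, 140 mm wide bar at 205 mm height, keys hung on it. Origin: centre of its underside. Loose, to be left alone.
- vase: Blue ceramic vase, 96 mm across, 165 mm high. Origin: centre of its underside. Loose, to be left alone.
- paperweight: Green glass paperweight, 76 mm across, 42 mm high. Origin: centre of its underside. Loose, to be left alone.
- shoehorn: Grey shoehorn with a rubber tip, lying flat, 250 mm long, up to 14 mm high. Origin: on its underside near the middle, x along it. Loose, to be left alone.
- bowl: White ceramic bowl, 110 mm across, 45 mm high. Origin: centre of its underside. Loose, to be left alone.
- glasses_case: Black glasses case, 160 by 60 by 40 mm, x along it. Origin: centre of its underside. Loose, to be left alone.

How it is judged:
By the outcome, as a careful person would: the job done as asked, in the order asked, and still so for the second after the job is handed in, with the robot touching nothing.
It also fails if it takes over 64 s, if anything falls off the work surface, if the arm or the gripper's body presses on something with over 40 N, if the wrist force passes 120 N, or if a joint passes its speed limit or range.

### The arm

A 6-joint arm with a two-finger parallel gripper is mounted at the origin on the work surface. World frame = base frame: x ahead of the robot, y to its left, z up, the work surface at z = 0. Lengths are in m, angles in rad, forces in N, time in s.
With the tool pointing down it reaches from about 0.375 to 0.975 m from the base axis. Payload 3.8 kg.
Tool frame: the origin (TCP) lies midway between the tips of the shut fingers; the grasp point (between the pads) lies 19 mm behind it; z points along the fingers, y is the line along which they close (so a half turn about z gives the same grasp; the last joint's range is limited). The gripper opens to 88 mm and grips with 3 to 60 N. Pads are 18 mm wide; open, the fingers measure 123 mm over their backs; the gripper's body (75 mm by 187 mm) begins 45 mm behind the grasp point.
Start: joints at [1.114, 0.264, 1.604, -0, 1.274, -0.037], TCP at [0.275, 0.616, 0.239] pointing down, gripper open.
Joint ranges: [-2.63, 2.63], [-0.94, 2.18], [0.31, 2.57], [-1.31, 4.45], [0, 2.66], [-2.55, 2.55]. Speed limits (rad/s): [2.57, 2.57, 3.14, 3.14, 3.14, 3.14].

### API

Orientations are given as a rotation vector (axis times angle).
In Python, from cell import manip, inverse_kinematics, cams, order gives the robot as it stands. Calls block until the motion is done:
- manip.move_pose(position, orientation): joint-space move of the TCP to a pose.
- manip.move_linear(position, rate=0.15, rot=None): straight line of the TCP; rot=None keeps the orientation; rate is the mean speed in m/s.
- manip.set_joints(angles): joint-space move.
- manip.set_gripper(opening, force=None): finger opening in m; force is the grip in N (None keeps the last); returns when the fingers have stopped.
- manip.dwell(seconds).
- inverse_kinematics(position, orientation): joint angles nearest the present ones, or None.
- manip.state(): the state.
- cams.capture(name): name is "scene" or "top" or "wrist"; returns a dict with "image" (384x512x3 uint8, blue, green, red), "z_map" (384x512 float32, m along the optical axis (not along the pixel's ray), 0 where there is no reading), "intrinsics" (3x3 intrinsics, pixels), "position" and "orientation" of the camera in the world; the wrist camera has in their place "T_tool_cam" (4x4, takes a point from camera to tool coordinates, whose origin is the TCP and whose axes are the flange's). Camera axes: x right, y down, z forward; pixel columns grow to the right and rows downward; lengths in m; the calibration is good to about 2 mm. The wrist camera is an equidistant fisheye: a pixel r from the principal point sees the ray r / f radians off the axis. A picture is of the moment at which its call begins: read the wrist's pose just before it.
A pose or a line that the arm cannot do raises manip.IKError and nothing moves.
- order.close_job(): hands the job in; it is judged then, once.
The state is a dict: "clock": time; "joint_pos": joint angles; "joint_velocities": joint speeds; "tau": joint torques, N m; "tool_pos": TCP position; "tcp_rot": TCP orientation; "contact_force": force on the tool from outside, world axes, zero at the start; "moment": the same for the moment, N m; "gripper_width": finger opening in m; "grasp_force": force on a finger pad.
Only numpy, scipy, OpenCV 4.12 (cv2) and the standard library are available. Lean on these libraries where they do the work, as an engineer would, in place of code of your own. Each camera call takes 0.05 s, during which the arm holds its last target. There are 200 camera calls.

## Working session

There is one attempt and no reset: what is moved stays moved. The work goes in short steps, each a Python script; the robot and the scene stay as the last script left them, time stands still between calls to the robot, and variables do not carry over. Pictures are saved under pics/ and viewed, at most 10 in all, crops included, and the job is handed in when it is done.

```bash
ls; mkdir -p pics
python3 - <<'E'
from cell import manip,cams
import cv2,numpy as np
for n in("scene","top"):
    c=cams.capture(n); cv2.imwrite(f"pics/{n}0.png",c["image"]); np.savez(f"pics/{n}0.npz",**c)
    print(n,c["intrinsics"].tolist(),c["position"],c["orientation"])
s=manip.state();print(s)
E
```

```text
pics
scene [[373.43064981515244, 0.0, 257.0260891076423], [0.0, 373.43064981515244, 188.39640336262505], [0.0, 0.0, 1.0]] [1.22609711 0.14586942 0.97532586] [-1.67974265 -1.95882673  0.73732052]
top [[378.0294712005215, 0.0, 249.62378226796045], [0.0, 378.0294712005215, 188.3300672483463], [0.0, 0.0, 1.0]] [0.2728258  0.04024979 1.23561771] [-2.04865714  2.17558787 -0.23287161]
{'clock': 0.1, 'joint_pos': array([ 1.11414151e+00,  2.64683691e-01,  1.60524021e+00,  2.06952094e-05,
        1.27368567e+00, -3.68828503e-02]), 'joint_velocities': array([-0.00029057, -0.0004583 , -0.00195555, -0.00193798,  0.00012354,
        0.00028019]), 'tau': array([-1.67328346e-05, -5.03621256e+01, -3.58071434e+01,  7.31008127e-02,
        2.33536132e-02, -6.06748631e-05]), 'tool_pos': array([0.27480022, 0.61582948, 0.23750704]), 'tcp_rot': array([-6.54448138e-01, -3.07214531e+00,  3.06410590e-03]), 'contact_force': array([-0.40693942,  0.76763065, -0.31918776]), 'moment': array([ 0.05678705, -0.00634595,  0.01765787]), 'grasp_force': 0.0, 'gripper_width': 0.08768418098498676}
```

View pics/scene0.png

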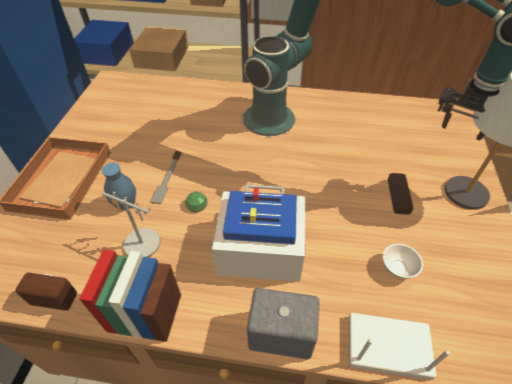

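View pics/top0.png

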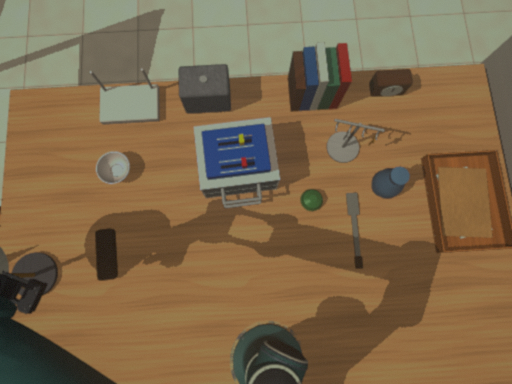

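The scene view shows the unit at centre, with the red tab at about (256,192), the yellow at (253,214) and the handle at about (265,186). In the top view the yellow tab is at (240,140), the red at (243,162), the hood around (240,150) and the top handle at about (241,203). The neighbours are clear of the unit.

```bash
cat > h.py <<'E'
import numpy as np,cv2
from scipy.spatial.transform import Rotation as R
def cloud(c):
    z=c["z_map"];K=c["intrinsics"];v,u=np.indices(z.shape)
    p=np.stack([(u-K[0,2])/K[0,0]*z,(v-K[1,2])/K[1,1]*z,z],-1)
    return p@R.from_rotvec(c["orientation"]).as_matrix().T+c["position"]
E
python3 - <<'E'
from h import *
for n in("scene","top"):
    c=dict(np.load(f"pics/{n}0.npz"));P=cloud(c);hsv=cv2.cvtColor(c["image"],cv2.COLOR_BGR2HSV)
    H,S,V=[hsv[...,i].astype(int) for i in range(3)]
    near=(abs(P[...,0]-.55)<.25)&(abs(P[...,1]-.1)<.25)&(c["z_map"]>0)
    blue=near&(H>105)&(H<130)&(S>150)&(P[...,2]>.165)&(P[...,2]<.19)
    p=P[blue];r=cv2.minAreaRect(p[:,:2].astype(np.float32));print(n,"hood",len(p),np.median(p[:,2]),r)
    for nm,m in(("red",((H<6)|(H>174))&(S>170)&(V>110)),("yel",(H>22)&(H<34)&(S>170)&(V>110))):
        m=m&near&(P[...,2]>.17)&(P[...,2]<.23);q=P[m];v,u=np.nonzero(m)
        t=q[q[:,2]>q[:,2].max()-.008]
        print(nm,len(q),u.mean(),v.mean(),"zmax",q[:,2].max(),"n",len(t),"mid",(t.min(0)+t.max(0))/2,"mean",t.mean(0),np.ptp(t,0))
    m=near&(P[...,2]>.105)&(P[...,2]<.135)&(S<90);q=P[m]
    q=q[(q[:,0]<r[0][0]-.11)]
    print("handle",len(q),q.mean(0) if len(q) else 0,q.min(0),q.max(0))
    w=near&(P[...,2]>.132)&(P[...,2]<.148); print("top rect",cv2.minAreaRect(P[w][:,:2].astype(np.float32)))
E
```

```text
scene hood 1502 0.17610907263904868 ((0.6315573453903198, 0.06062901020050049), (0.12439557164907455, 0.18188700079917908), 2.794936180114746)
red 26 255.5 191.5 zmax 0.2095692683037791 n 26 mid [0.57541146 0.03784192 0.20688934] mean [0.57601416 0.0377255  0.20663562] [0.02433373 0.01081446 0.00535986]Traceback (most recent call last):
  File "<stdin>", line 10, in <module>
    return umr_maximum(a, axis, None, out, keepdims, initial, where)
ValueError: zero-size array to reduction operation maximum which has no identity
```

Run:
```python
from h import *
for n in("scene","top"):
    c=dict(np.load(f"pics/{n}0.npz"));P=cloud(c);hsv=cv2.cvtColor(c["image"],cv2.COLOR_BGR2HSV)
    H,S,V=[hsv[...,i].astype(int) for i in range(3)]
    near=(abs(P[...,0]-.6)<.2)&(abs(P[...,1]-.06)<.17)&(c["z_map"]>0)
    blue=near&(H>100)&(H<130)&(S>120)&(P[...,2]>.16)&(P[...,2]<.19)
    p=P[blue];r=cv2.minAreaRect(p[:,:2].astype(np.float32));print(n,"hood",len(p),np.median(p[:,2]),r)
    for nm,m in(("red",((H<8)|(H>172))&(S>150)),("yel",(H>15)&(H<36)&(S>130))):
        m=m&near&(P[...,2]>.185)&(P[...,2]<.23);q=P[m];v,u=np.nonzero(m)
        if len(q)==0: print(nm,0);continue
        t=q[q[:,2]>.198]
        print(nm,len(q),u.mean(),v.mean(),"zmax",q[:,2].max(),"n",len(t),"mid",(t.min(0)+t.max(0))/2,"mean",t.mean(0),np.ptp(t,0))
    m=near&(P[...,2]>.10)&(P[...,2]<.135)&(P[...,0]<r[0][0]-.11);q=P[m]
    print("handle",len(q),q.mean(0) if len(q) else 0,q.min(0),q.max(0), np.polyfit(q[:,1],q[:,0],1))
    w=near&(P[...,2]>.132)&(P[...,2]<.148)&(S<60); print("top rect",w.sum(),cv2.minAreaRect(P[w][:,:2].astype(np.float32)))
    a=near&(P[...,2]>.185);q=P[a];print("all tall",len(q),q.min(0),q.max(0))
    x0,y0=(200,165) if n=="scene" else (185,110)
    cv2.imwrite(f"pics/{n}c.png",cv2.resize(c["image"][y0:y0+110,x0:x0+120],None,fx=5,fy=5,interpolation=cv2.INTER_CUBIC))
```

```text
scene hood 2292 0.17589852555900048 ((0.6236522197723389, 0.059206023812294006), (0.14406003057956696, 0.18448080122470856), 4.013784885406494)
red 47 255.5531914893617 193.29787234042553 zmax 0.2095692683037791 n 37 mid [0.57629635 0.03789898 0.20395123] mean [0.57718264 0.0383136  0.20590465] [0.0261035  0.01269538 0.01123608]
yel 58 252.8793103448276 214.22413793103448 zmax 0.21014150148257693 n 44 mid [0.64621332 0.04232227 0.20444063] mean [0.64789845 0.04238299 0.20589966] [0.02618516 0.01309931 0.01140174]
handle 152 [0.48394019 0.05129157 0.12136218] [ 0.4720311  -0.00795006  0.11342105] [0.50754258 0.11108665 0.12683607] [-0.07454856  0.4877639 ]
top rect 1841 ((0.6237229108810425, 0.059858158230781555), (0.20215754210948944, 0.23743361234664917), 4.074545860290527)
all tall 137 [0.56210053 0.03155129 0.18502157] [0.65930589 0.04932378 0.2101415 ]
top hood 2154 0.17530296783263322 ((0.6181657314300537, 0.05931360274553299), (0.14396296441555023, 0.18380069732666016), 3.8276994228363037)
red 37 243.75675675675674 162.05405405405406 zmax 0.21015941687247208 n 37 mid [0.57241512 0.03705435 0.20523551] mean [0.57100552 0.03750802 0.20535732] [0.02359241 0.01179136 0.00984781]
yel 41 240.90243902439025 139.1219512195122 zmax 0.2117548240871936 n 39 mid [0.64091072 0.04163433 0.20624552] mean [0.64011106 0.04191773 0.20585911] [0.02359074 0.01205726 0.01101861]
handle 188 [0.481911   0.05329007 0.12097686] [ 0.46885119 -0.00893635  0.1148057 ] [0.50647376 0.11145096 0.12808987] [-0.02545538  0.48326752]
top rect 1837 ((0.6220288276672363, 0.060231372714042664), (0.20282670855522156, 0.2394104152917862), 4.274165630340576)
all tall 106 [0.56006259 0.03115866 0.18580028] [0.65588678 0.04944202 0.21175482]
```

View pics/topc.png

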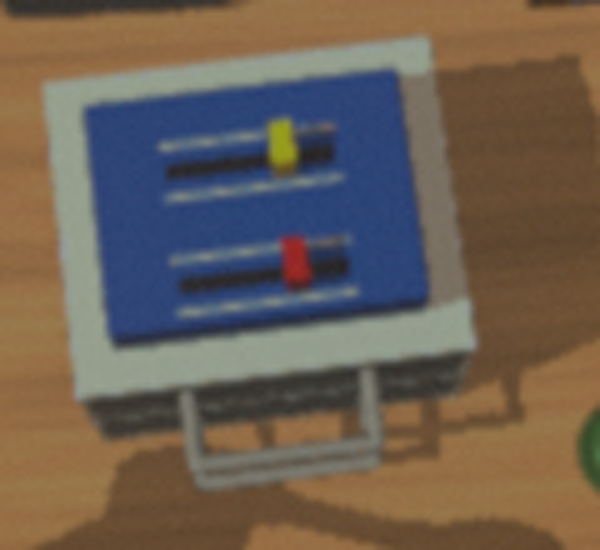

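The hood centre, unit top and tab positions agree between the two views. The unit is at about (0.6227, 0.060) with a yaw of 4.1°. The tab tops measure about z 0.207 and sit at unit x −50 and +19 mm, y −19 mm, all as the text says. Next I probe the red tab.

```bash
cat >> h.py <<'E'
from cell import manip
C=np.array([.6227,.060,0]);RZ=R.from_euler('z',4.1,degrees=True)
ROT=(RZ*R.from_euler('y',np.pi)).as_rotvec()
W=lambda x,y,z:C+RZ.apply([x,y,z])            # unit frame -> world
U=lambda p:RZ.inv().apply(np.asarray(p)-C)
force=lambda:RZ.inv().apply(manip.state()["contact_force"])
def push(x,z=.188,y0=-.052,target=9.5):
    """Tool right of the tab at unit x; slide it left. Returns 'stop', 'blocked' or 'none'."""
    manip.move_linear(W(x,y0,z),rate=.1);manip.dwell(.15);f0=np.mean([(manip.dwell(.02),force())[1] for _ in range(5)],0)
    y=y0;log=[];res='none'
    while y<.012:
        p=-(force()-f0)[1]
        y+=.002 if p<1 else .0012 if p<4.8 else .0005
        manip.move_linear(W(x,y,z),rate=.02);manip.dwell(.03)
        s=manip.state();p=-(force()-f0)[1];ty=U(s["tool_pos"])[1]
        log.append((round(y*1e3,1),round(ty*1e3,1),round(p,1)))
        if p>6.5 and ty<-.030: res='blocked';break
        if p>target:
            manip.dwell(.4);res='stop';log.append(('held',round(-(force()-f0)[1],1)));break
    manip.move_linear(W(x,y-.012,z),rate=.05)
    print(res,log,'off',(force()-f0).round(1),'t',manip.state()["clock"]);return res
E
python3 - <<'E'
from h import *
manip.set_gripper(0,20)
p=manip.state()["tool_pos"];manip.move_linear(p+[0,0,.06],rate=.2)
manip.move_pose(W(-.05,-.052,.26),ROT)
print(U(manip.state()["tool_pos"]),manip.state()["clock"],manip.state()["gripper_width"])
print(push(-.05))
E
```

```text
[-0.0498457  -0.05131839  0.26001613] 4.275 0.0002262317204260435
stop [(-50.0, np.float64(-49.9), np.float64(0.7)), (-48.0, np.float64(-47.9), np.float64(1.4)), (-46.8, np.float64(-46.8), np.float64(0.7)), (-44.8, np.float64(-44.7), np.float64(0.6)), (-42.8, np.float64(-42.7), np.float64(0.4)), (-40.8, np.float64(-40.8), np.float64(1.6)), (-39.6, np.float64(-39.8), np.float64(2.7)), (-38.4, np.float64(-38.4), np.float64(2.9)), (-37.2, np.float64(-37.1), np.float64(2.7)), (-36.0, np.float64(-35.9), np.float64(2.3)), (-34.8, np.float64(-34.7), np.float64(0.8)), (-32.8, np.float64(-32.6), np.float64(1.6)), (-31.6, np.float64(-31.5), np.float64(0.6)), (-29.6, np.float64(-29.4), np.float64(2.2)), (-28.4, np.float64(-28.3), np.float64(2.1)), (-27.2, np.float64(-27.1), np.float64(1.2)), (-26.0, np.float64(-26.0), np.float64(1.8)), (-24.8, np.float64(-24.8), np.float64(3.1)), (-23.6, np.float64(-23.5), np.float64(3.4)), (-22.4, np.float64(-22.2), np.float64(2.2)), (-21.2, np.float64(-21.0), np.float64(1.4)), (-20.0, np.float64(-19.9), np.float64(2.3)), (-18.8, np.float64(-18.7), np.float64(
[... 202 characters left out ...]
t64(-12.7), np.float64(2.3)), (-11.6, np.float64(-11.5), np.float64(1.7)), (-10.4, np.float64(-10.3), np.float64(2.4)), (-9.2, np.float64(-9.1), np.float64(2.3)), (-8.0, np.float64(-7.9), np.float64(2.7)), (-6.8, np.float64(-6.7), np.float64(2.1)), (-5.6, np.float64(-5.6), np.float64(2.4)), (-4.4, np.float64(-4.7), np.float64(5.0)), (-3.9, np.float64(-4.4), np.float64(6.0)), (-3.4, np.float64(-4.2), np.float64(6.6)), (-2.9, np.float64(-3.9), np.float64(7.9)), (-2.4, np.float64(-3.7), np.float64(9.0)), (-1.9, np.float64(-3.4), np.float64(7.9)), (-1.4, np.float64(-3.2), np.float64(9.2)), (-0.9, np.float64(-2.9), np.float64(10.8)), ('held', np.float64(10.0))] off [-0.6 -0.4 -0.4] t 18.0667
stop
```

The red catch ran freely through about 36 mm and bore on its stop at 10 N. Now the yellow one.

Run:
```python
from h import *
u=U(manip.state()["tool_pos"]);manip.move_linear(W(u[0],u[1],.235),rate=.15)
manip.move_linear(W(.02,-.048,.235),rate=.15)
print(push(.02,y0=-.048))
u=U(manip.state()["tool_pos"]);manip.move_linear(W(u[0],u[1],.26),rate=.15)
manip.move_linear(W(-.10,.0,.26),rate=.15)
from cell import cams
c=cams.capture("top");P=cloud(c);hsv=cv2.cvtColor(c["image"],cv2.COLOR_BGR2HSV);H,S=hsv[...,0].astype(int),hsv[...,1]
for n,m in(("red",((H<8)|(H>172))&(S>150)),("yel",(H>15)&(H<36)&(S>130))):
    q=U(P[m&(P[...,2]>.19)&(P[...,2]<.23)&(abs(P[...,0]-.6)<.15)&(abs(P[...,1]-.06)<.12)]);print(n,len(q),q.mean(0) if len(q) else 0)
c=cams.capture("scene");P=cloud(c);cv2.imwrite("pics/s1.png",cv2.resize(c["image"][150:290,180:340],None,fx=4,fy=4))
print(manip.state()["clock"])
```

```text
stop [(-46.0, np.float64(-45.9), np.float64(-0.5)), (-44.0, np.float64(-43.9), np.float64(0.4)), (-42.0, np.float64(-42.0), np.float64(-0.0)), (-40.0, np.float64(-40.1), np.float64(1.8)), (-38.8, np.float64(-38.8), np.float64(1.0)), (-37.6, np.float64(-37.5), np.float64(1.2)), (-36.4, np.float64(-36.3), np.float64(1.4)), (-35.2, np.float64(-35.1), np.float64(1.8)), (-34.0, np.float64(-33.9), np.float64(2.1)), (-32.8, np.float64(-32.7), np.float64(1.4)), (-31.6, np.float64(-31.5), np.float64(1.2)), (-30.4, np.float64(-30.3), np.float64(1.8)), (-29.2, np.float64(-29.1), np.float64(0.4)), (-27.2, np.float64(-27.0), np.float64(0.8)), (-25.2, np.float64(-25.1), np.float64(1.6)), (-24.0, np.float64(-24.0), np.float64(1.5)), (-22.8, np.float64(-22.7), np.float64(2.5)), (-21.6, np.float64(-21.4), np.float64(0.7)), (-19.6, np.float64(-19.3), np.float64(1.2)), (-18.4, np.float64(-18.2), np.float64(1.4)), (-17.2, np.float64(-17.1), np.float64(0.7)), (-15.2, np.float64(-15.0), np.float64(-0.2)), (-13.2, np.float64(-13.0), np.float64(0.5)), (-11.2, np.float64(-11.0), np.float64(0.3)), (-9.2, np.float64(-9.0), np.float64(1.1)), (-8.0, np.float64(-7.9), np.float64(1.8)), (-6.8, np.float64(-6.7), np.float64(1.5)), (-5.6, np.float64(-5.5), np.float64(0.7)), (-3.6, np.float64(-3.4), np.float64(1.0)), (-2.4, np.float64(-2.3), np.float64(0.5)), (-0.4, np.float64(-0.5), np.float64(1.7)), (0.8, np.float64(0.3), np.float64(5.6)), (1.3, np.float64(0.5), np.float64(4.8)), (1.8, np.float64(0.7), np.float64(6.0)), (2.3, np.float64(0.9), np.float64(6.6)), (2.8, np.float64(1.2), np.float64(7.2)), (3.3, np.float64(1.4), np.float64(9.0)), (3.8, np.float64(1.7), np.float64(8.9)), (4.3, np.float64(1.9), np.float64(8.9)), (4.8, np.float64(2.2), np.float64(11.2)), ('held', np.float64(10.4))] off [-0.   0.1 -0.6] t 32.1833
stop
red 0 0
yel 0 0
33.8667
```

View pics/s1.png

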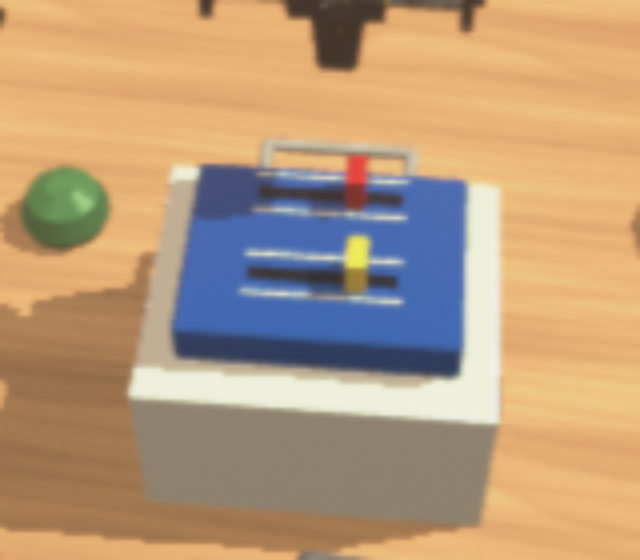

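The picture shows both tabs moved to the left: red at about (357,180) and yellow at (357,262) in the crop. The paperweight is untouched and the gripper is clear above the handle. Now I hook the top handle from above and pull.

Run:
```python
from h import *
manip.move_linear(W(-.124,0,.16),rate=.12);manip.dwell(.1);f0=force()
for z in(.14,.125,.115,.105):
    manip.move_linear(W(-.124,0,z),rate=.06);f=force()-f0
    if np.linalg.norm(f)>6: print("contact",z,f);manip.move_linear(W(-.124,0,.16),rate=.1);raise SystemExit
manip.dwell(.1);f0=force();x=-.124;log=[]
while x>-.194:
    x-=.001 if x>-.140 else .006
    manip.move_linear(W(x,0,.105),rate=.04);manip.dwell(.03);f=(force()-f0)[0];log.append((round(x*1e3),round(float(f),1)))
    if abs(f)>12: print("too much");break
print(log,manip.state()["clock"])
manip.move_linear(W(x+.010,0,.105),rate=.05)
print('eased',(force()-f0).round(1))
manip.move_linear(W(x+.010,0,.25),rate=.15)
manip.move_linear(W(-.19,.20,.30),rate=.2)
from cell import cams
for n in("scene","top"):
    c=cams.capture(n);P=U(cloud(c).reshape(-1,3)).reshape(384,512,3);hsv=cv2.cvtColor(c["image"],cv2.COLOR_BGR2HSV)
    m=(P[...,2]>.112)&(P[...,2]<.13)&(P[...,0]<-.105)&(P[...,0]>-.25)&(abs(P[...,1])<.07);q=P[m];print(n,len(q),"bar front x",q[:,0].min() if len(q) else 0)
    cv2.imwrite(f"pics/{n}2.png",c["image"])
    o=cv2.imread(f"pics/{n}0.png");cv2.imwrite(f"pics/{n}2d.png",np.hstack([c["image"][:,100:480],cv2.absdiff(c["image"],o)[:,100:480]]))
print(manip.state()["clock"])
```

```text
[(-125, -0.3), (-126, -1.3), (-127, -0.3), (-128, -0.8), (-129, -0.5), (-130, 1.3), (-131, 0.7), (-132, 1.5), (-133, 0.6), (-134, 0.9), (-135, 0.7), (-136, 0.6), (-137, 0.9), (-138, 0.1), (-139, -0.2), (-140, 0.6), (-146, -0.7), (-152, 0.0), (-158, -0.2), (-164, -1.3), (-170, -0.8), (-176, 0.4), (-182, -0.6), (-188, -0.2), (-194, -0.5)] 44.125
eased [0.1 0.2 1.1]
scene 458 bar front x -0.215163369638972
top 390 bar front x -0.21595424548796646
46.875
```

View pics/scene2d.png

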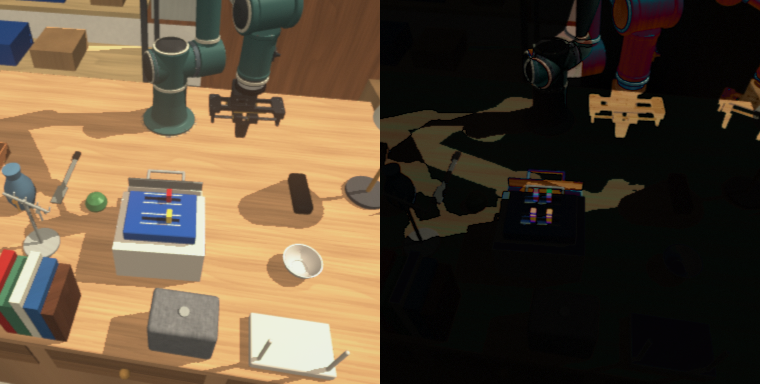

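View pics/top2d.png

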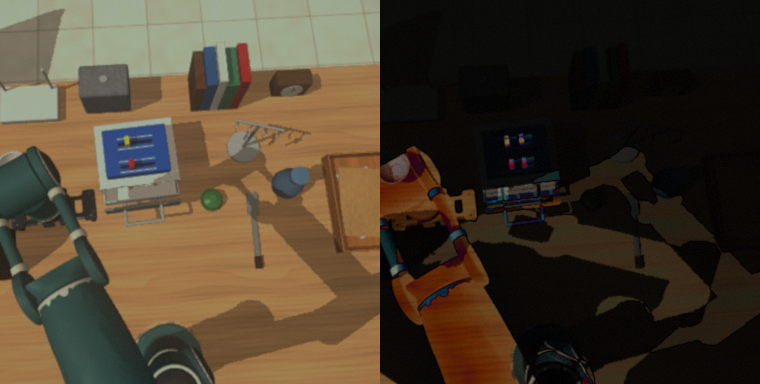

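The bar front moved from x −150 to about −215 mm in the unit's frame, so the drawer is open about 65 mm. Both tabs are to the left (red at (131,164), yellow at (127,141) in the top view). The loose things show no change beyond shadows, and the fingers never went below z = 0.105, well above the lower handle.

```bash
python3 -c "
from cell import order
print(order.close_job())"
```

```text
the job is handed in; nothing more can be done
None
```

Job handed in: the red catch was the free one and went to its stop first, then the yellow (about 10 N each); the top drawer is open about 65 mm, the gripper is clear, and the camera check shows nothing else moved, though the lower drawer's handle was hidden from view.

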